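# Seat the spool, shut the bail and set the anti-reverse on a serviced spinning reel

## Robot

A 7-joint arm with a two-finger parallel gripper is mounted at the origin on the work surface. World frame = base frame: x ahead of the robot, y to its left, z up, the work surface at z = 0. Lengths are in mm, angles in rad, forces in N, time in s.
With the tool pointing down it reaches from about 400 to 875 mm from the base axis. Payload 4.4 kg.
Tool frame: the origin (TCP) lies at the very end of the fingers, on their centre line; the grasp point (between the pads) lies 19 mm behind it (ctrl.grip_point_offset is the distance from the TCP to the grasp point, in mm); z points along the fingers, y is the line along which they close (so a half turn about z gives the same grasp; the last joint's range is limited). The gripper opens to 85 mm and grips with 20 to 120 N. Pads are 22 mm wide; open, the fingers measure 114 mm over their backs; the gripper's body (76 mm by 85 mm) begins 54 mm behind the grasp point. The pads swing forward as they close: fully open they stand 13 mm farther back than shut.
Start: joints at [1.222, 0.628, 0.038, 1.517, -0.027, 0.996, -0.02], TCP at [181.407, -624.187, 231.313] pointing down, gripper open.
Joint ranges: [-3.06, 3.06], [-0.37, 2.12], [-1.25, 1.32], [0.18, 2.47], [-1.1, 4.24], [0.23, 1.98], [-2.94, 2.94]. Speed limits (rad/s): [2.57, 2.57, 3.14, 3.14, 3.14, 3.14, 3.14].

## Interface

Orientations are given as [roll, pitch, yaw] about the fixed x, y, z axes, in that order (R = Rz(yaw) Ry(pitch) Rx(roll)).
In Python, from cell import ctrl gives the robot as it stands.
- The arm moves only by the tool jog_arm, never from a script. Its argument "increments" is one flat list of numbers, 7 for each row, row after row: the finger opening in cm, from 0 to 8.54, then the shift along the tool's x, y, z in cm, then the turn, a rotation vector about the tool's x, y, z in degrees. In form: [fingers, x, y, z, rx, ry, rz, fingers, x, y, z, rx, ry, rz, ...]. A call has 1 to 20 rows; each row is the pose to reach, as a shift and turn from the pose commanded when the call began, along the tool's axes at that moment; what a row does not reach only later rows make up. A row lasts 1/10 s, in which the tool goes at most 50 mm and 8.59 degrees, less where a joint would pass 70% of its speed; a pose out of reach is approached as far as the arm can. A call with a gripper value outside its range is refused whole. The fingers move at their own pace and stop on an object; the grip force is fixed at half the most. Time passes only in rows, so rows that repeat a pose let the fingers close. It gives the time, the measured TCP pose, the force, the opening and the grip force at its end, in the units of the state.
- ctrl.read_state(): the state, without advancing time (a new reading comes with each control period).
- ctrl.get_image(name): name is "scene" or "top"; returns the picture (480x640x3 uint8, red, green, blue); there is no depth.
- ctrl.camera_params(name): a dict with "fx", "fy", "cx", "cy" (pixels), "distortion" ([k1, k2, p1, p2, k3] as OpenCV has them; the pictures are not rectified), "extrinsics" (4x4, takes a point from world to camera coordinates). Camera axes: x right, y down, z forward; pixel columns grow to the right and rows downward; lengths in mm; the calibration is good to about 2 mm. A picture is of the moment at which its call begins. camera_params takes no time and is no camera call.
- ctrl.finish_job(): hands the job in; it is judged then, once.
The state is a dict: "clock": time; "qpos": joint angles; "qd": joint speeds; "tau": joint torques, N m; "eef_pos": TCP position; "tool_rot": TCP orientation; "force": force on the tool from outside, world axes, zero at the start; "torque": the same for the moment, N m; "width": finger opening in mm; "gripper_force": force on a finger pad.
Only numpy, scipy, OpenCV 4.12 (cv2) and the standard library are available. Lean on these libraries where they do the work, as an engineer would, in place of code of your own. Each camera call takes 0.05 s, during which the arm holds its last target. There are 200 camera calls.

## Task

The spinning reel on the bench stand is almost ready to go back to its owner. With the fingertips, push the spool fully home on its shaft by its drag cap, then swing the open bail wire round the front of the spool to the other side until it is fully shut, and last flick the little anti-reverse lever on top of the gear case right over to its other side. Keep every touch light: do not knock or shove the stand about or lift it, and leave the loose parts around it where they lie.

Things in the scene. Friction and masses are not known exactly. Their poses are not given: they have to be found in the camera images.
- reel: black spinning reel clamped foot-down on a grey weighted stand (base 170 x 110 mm; 2 to 3.3 kg in all) that stands loose on rubber and slides if pushed with 10 to 24 N. Origin: centre of the stand's underside, on the bench. x points out of the spool's front, z up. Spool axis level at z = 128 mm. Round gear case x -90 to -12 mm, 34 mm thick, top at z = 158 mm. The handle is off; the rotor does not turn
- rotor_arm (a point): middle of the end of the upper rotor arm, on the bail's hinge line: x = 30, y = 0, z = 171 mm in the reel's frame. Rotor cup of 37 mm radius, x -12 to 8 mm; from it one arm, 22 mm wide, runs forward above and one below the spool to x = 39 mm. Highest point here 179 mm above the bench (ends and roller of the bail). Keep off it
- drag_cap (a point): centre of the flat front face of the black round drag cap (39 mm across, 16 mm deep) on the front of the chrome spool (64 mm across); moves with the spool, 128 mm above the bench. Spool home: x = 64 mm in the reel's frame; furthest out: x = 74 mm. Push it along the reel's -x; fingers pointing down can do it
- spool_unit (a joint): how far the spool is pushed on to its shaft, 0 to 0.010 m; 0.010 is fully home against a hard stop. Starts at 0 to 0.002, takes about 4 N to slide, stays where it is left
- bail_mid (a point): middle of the bail: steel wire 3.6 mm thick in an upright flat D loop, hinged on the vertical line x = 30, y = 0 mm of the reel's frame. This point: 58 mm from that line, 128 mm above the bench; the wire is 55 mm from the line at 18 mm above or below, 46 mm at 34 mm. Starts open on the -y side, shuts by swinging round the front of the spool to the +y side, clear of the drag cap
- bail_unit (a joint): bail angle in rad: seen from above it points (hinge line to middle) 65 degrees clockwise of the reel's x axis at 0, straight ahead at 1.13, 55 degrees anticlockwise at 2.10, which is fully shut against its stop. Starts at 0 to 0.25; about 0.6 N at the wire's middle moves it; stays where it is left
- lever_tip (a point): top of the small black anti-reverse lever, a paddle 13 mm wide (along x) and 6 mm thick standing out of the gear case at x = -60 mm in the reel's frame. It tips sideways about a line along x at y = 0, z = 144 mm, 31 mm below this point; starts leaning to -y (top 12 mm off centre), to be pushed over to +y. Fingers swept across with their ends 163 mm above the bench clear the gear case and meet only the lever
- lever_unit (a joint): lever angle in rad: 0 leaning fully to the reel's -y (off), 0.4 upright, 0.80 leaning fully to +y against its stop (on). Starts at 0 to 0.1; about 1 N at the top moves it; stays where it is left
- spare_spool: loose spare chrome spool standing on its end, 64 mm across, 44 mm high; leave it. Origin: centre of its underside
- washer_a: loose brass drag washer, 30 mm across, 3 mm thick; leave it. Origin: centre of its underside
- washer_b: loose brass drag washer, 25 mm across, 3 mm thick; leave it. Origin: centre of its underside
- old_bail: loose old steel bail lying flat, a half loop of wire 116 mm across, up to 12 mm high; leave it. Origin: middle between its ends, on the bench
- handle: loose crank handle lying flat, 95 mm long, with a red plastic knob standing 47 mm high at one end; leave it. Origin: middle of the crank, on the bench
- driver: loose screwdriver lying flat, 170 mm long, under 35 mm high; leave it
- grease_jar: loose white closed jar, 52 mm across, 46 mm high; leave it
- brush: loose brush lying flat, 170 mm long; leave it

How it is judged (in metres and radians):
On the way, in this order (a step that is already met when the one before it is completed fails the run):
1. the fingers have pushed the spool home on its shaft (within 1.5 mm of the stop) (value of joint spool_unit above 0.0085 m and contact force between the fingers and reel above 0.1 N), for 0.02 s.
2. the fingers have swung the bail shut (within 7 degrees of its stop) (all of step 1 and value of joint bail_unit above 1.98 rad), for 0.02 s.
3. the fingers have flicked the anti-reverse lever over (within 8 degrees of its stop) (all of step 2 and value of joint lever_unit above 0.66 rad), for 0.02 s.
At the end, for the whole second after the job is handed in: spool within 1.5 mm of home, bail within 7 degrees of shut, lever within 8 degrees of its far stop; the stand upright, at rest and within 20 mm of where it began (value of joint spool_unit above 0.0085 m and value of joint bail_unit above 1.98 rad and value of joint lever_unit above 0.66 rad and distance of reel from where it was at the start of the episode below 0.02 m and angle between reel's own z axis and vertical below 0.05 rad and linear speed of reel below 0.02 m/s); the robot touches nothing.
It fails at once if the reel or its stand is touched harder than 35 N (contact force between the fingers and reel above 35 N).
It fails at once if the stand is shoved or carried more than 20 mm (distance of reel from where it was at the start of the episode above 0.02 m).
It fails at once if the stand is tipped (angle between reel's own z axis and vertical above 0.12 rad).
It fails at once if a loose part on the bench is lifted, knocked or moved more than 15 mm (distance of any of spare_spool, washer_a, washer_b, old_bail, handle, driver, grease_jar, brush from where it was at the start of the episode above 0.015 m).
It also fails if it takes over 61 s, if anything falls off the work surface, if the arm or the gripper's body presses on something with over 40 N, if the wrist force passes 120 N, or if a joint passes its speed limit or range.

## Working session

There is one attempt and no reset: what is moved stays moved. The work goes in short steps, Python scripts to look and compute and a tool call to move; the robot and the scene stay as the last step left them, time stands still between calls to the robot, and variables do not carry over. Pictures are saved under pics/ and viewed, at most 10 in all, crops included, and the job is handed in when it is done.

Besides the shell and the picture viewer there is one more tool, called after ">>>" as a command line: name --argument value ..., lists and objects as JSON in quotes. jog_arm: Moves the arm, as the interface text tells. Its arguments: {"type":"object","properties":{"increments":{"type":"array","items":{"type":"number"}}},"required":["increments"]}

```bash
mkdir -p pics
python3 - <<'E'
from cell import ctrl
import cv2
for n in("scene","top"):
    cv2.imwrite(f"pics/{n}0.png",ctrl.get_image(n)[:,:,::-1]); p=ctrl.camera_params(n); print(n,p)
s=ctrl.read_state(); print(s['eef_pos'],s['tool_rot'],s['clock'])
E
```

```text
scene {'fx': 449.95762816702035, 'fy': 449.95762816702035, 'cx': 318.6436192125374, 'cy': 242.10524477668204, 'distortion': array([-0.00825869,  0.        ,  0.        ,  0.        ,  0.        ]), 'extrinsics': array([[ 8.53516358e-01,  5.20741980e-01, -1.83743359e-02,
        -4.71631331e+02],
       [ 3.14911149e-01, -5.43604223e-01, -7.78026617e-01,
        -9.51487628e+01],
       [-4.15139488e-01,  6.58272162e-01, -6.27962552e-01,
         1.19503210e+03],
       [ 0.00000000e+00,  0.00000000e+00,  0.00000000e+00,
         1.00000000e+00]])}
top {'fx': 515.3745544069313, 'fy': 515.3745544069313, 'cx': 328.28980365328, 'cy': 240.21520802654084, 'distortion': array([0.0446368, 0.       , 0.       , 0.       , 0.       ]), 'extrinsics': array([[ 2.79118446e-02, -9.99605672e-01,  3.07073873e-03,
        -4.60588927e+01],
       [-9.78621791e-01, -2.79518549e-02, -2.03759869e-01,
         5.81533763e+02],
       [ 2.03765354e-01,  2.68222198e-03, -9.79016081e-01,
         1.29831299e+03],
       [ 0.00000000e+00,  0.00000000e+00,  0.00000000e+00,
         1.00000000e+00]])}
[ 181.24286398 -623.65393608  230.49019493] [-3.13993211e+00  3.62321122e-05  2.82778594e-01] 0.1
```

View pics/scene0.png

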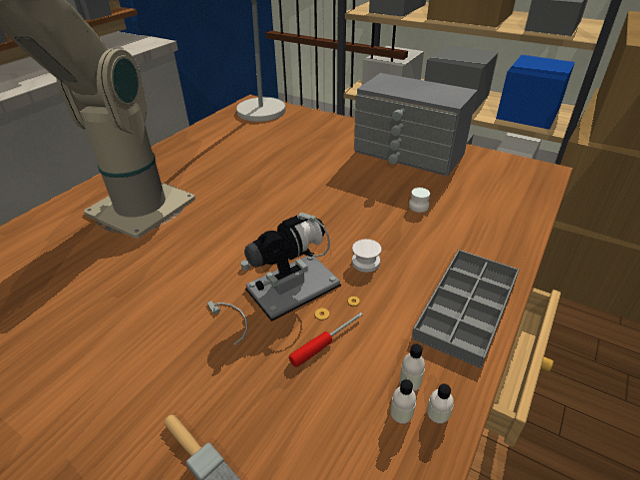

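View pics/top0.png

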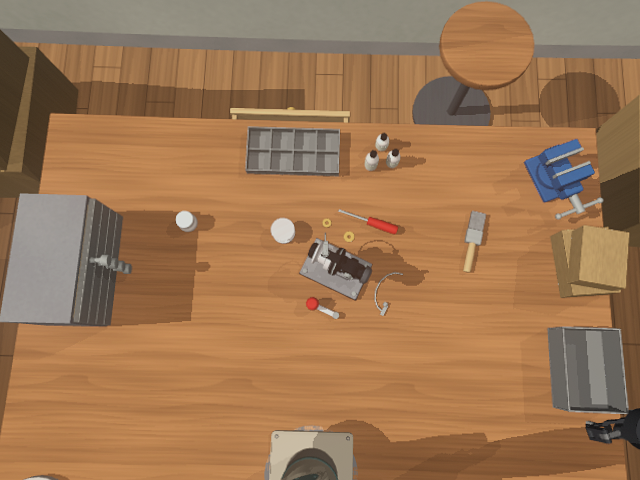

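The top view shows the stand centred near (336,269), with the spool to the upper left near (318,252). In the scene view the spool is near (305,235). I'll enlarge both views.

```bash
cat > h.py <<'E'
import numpy as np,cv2
from cell import ctrl
def K(p): return np.array([[p['fx'],0,p['cx']],[0,p['fy'],p['cy']],[0,0,1]])
def ray(n,uv):
    p=ctrl.camera_params(n);E=p['extrinsics']
    q=cv2.undistortPoints(np.array([[uv]],float),K(p),p['distortion'])[0,0]
    return -E[:3,:3].T@E[:3,3], E[:3,:3].T@np.array([*q,1])
def plane(n,uv,z):
    o,d=ray(n,uv); return o+d*(z-o[2])/d[2]
def proj(n,P):
    p=ctrl.camera_params(n);E=p['extrinsics']
    return cv2.projectPoints(np.array(P,float).reshape(-1,3),cv2.Rodrigues(E[:3,:3])[0],E[:3,3],K(p),p['distortion'])[0][:,0]
E
python3 - <<'E'
import cv2
a=cv2.imread('pics/scene0.png')[195:325,200:350]; b=cv2.imread('pics/top0.png')[205:325,290:410]
cv2.imwrite('pics/c0.png',cv2.resize(a,(690,598),interpolation=cv2.INTER_CUBIC)); cv2.imwrite('pics/c1.png',cv2.resize(b,(600,600),interpolation=cv2.INTER_CUBIC))
E
```

```text
(no output)
```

View pics/c0.png

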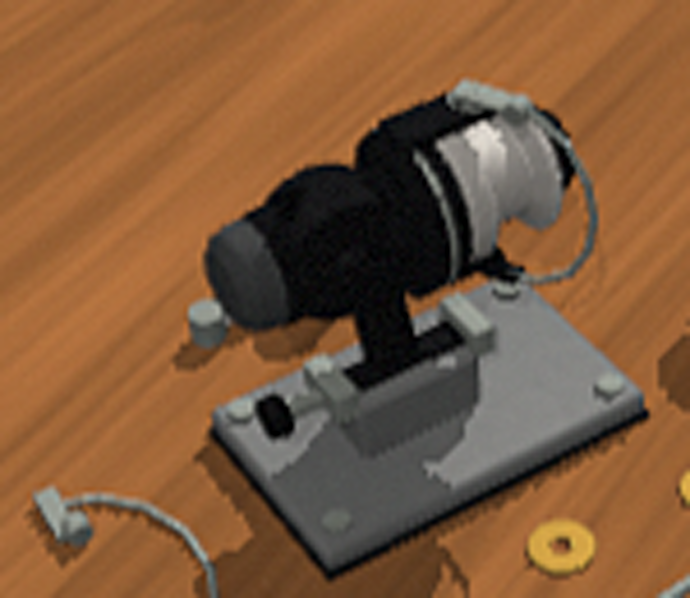

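View pics/c1.png

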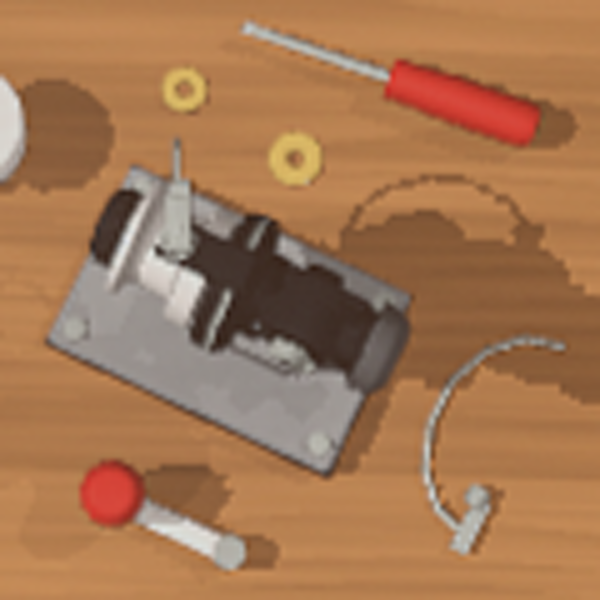

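The scene crop shows the spool and bail at upper right, with the stand corners at crop (212,415), (330,572) and (648,410). In the top crop the stand corners are (133,168), (48,342), (330,475) and (410,297), the drag cap is at about (112,228), and the bail points up at (178,140).

Run:
```python
from h import *
C=np.array([[133,168],[48,342],[330,475],[410,297]])/5+[290,205]
for z in(0,8,14):
    P=np.array([plane('top',c,z) for c in C])[:,:2]
    e=P-np.roll(P,-1,0); print(z,P.mean(0).round(1),np.linalg.norm(e,axis=1).round(1),[round(np.degrees(np.arctan2(*(v[::-1]))),1) for v in (P[0]-P[3],P[1]-P[2])])
S=np.array([[212,430],[330,576],[648,415]])/4.6+[200,195]
P=np.array([plane('scene',c,0) for c in S])[:,:2]; e=np.diff(P,axis=0)
print('scene',P.round(1),np.linalg.norm(e,axis=1),np.degrees(np.arctan2(e[:,1],e[:,0])),(P[0]+P[2])/2)
# predict features
for c0,yaw in (((P[0]+P[2])/2,None),):
    pass
t=np.radians(66)
P=np.array([plane('top',c,10) for c in C])[:,:2]; c=P.mean(0)
v=P[0]-P[3]+P[1]-P[2]; t=np.arctan2(v[1],v[0]);print(c,np.degrees(t))
R=np.array([[np.cos(t),-np.sin(t)],[np.sin(t),np.cos(t)]])
F=[[74,0,128],[30,0,179],[-60,-12,175],[30+58*np.cos(1.0),-58*np.sin(1.0),128],[-90,0,128],[85,55,0],[85,-55,0],[-85,55,0]]
W=[[*(c+R@f[:2]),f[2]] for f in F]
a=(proj('top',W)-[290,205])*5; b=(proj('scene',W)-[200,195])*4.6
for f,w,x,y in zip(F,W,a,b): print(np.round(f),np.round(w),x.round(),y.round())
for k in range(4): pass
for uv,n in(((112,228),'capside'),):print(plane('top',np.array(uv)/5+[290,205],128))
```

```text
0 [515.9 -52.6] [106.9 168.6 106.6 167.6] [np.float64(66.2), np.float64(66.3)]
8 [514.7 -52.5] [106.3 167.6 106.  166.6] [np.float64(66.2), np.float64(66.3)]
14 [513.8 -52.4] [105.8 166.9 105.6 165.9] [np.float64(66.2), np.float64(66.3)]
scene [[ 435.9 -102.1]
 [ 534.3 -145.8]
 [ 603.2    7.1]] [107.66369579 167.6292614 ] [-23.93046488  65.73693812] [519.55657541 -47.50377644]
[514.43388539 -52.42430665] 66.27532424662454
[ 74   0 128] [544.  15. 128.] [100. 221.] [542. 144.]
[ 30   0 179] [527. -25. 179.] [179. 240.] [452.  82.]
[-60 -12 175] [ 501. -112.  175.] [361. 299.] [274. 185.]
[ 61. -49. 128.] [584. -16. 128.] [165. 145.] [584. 211.]
[-90   0 128] [ 478. -135.  128.] [399. 361.] [206. 290.]
[85 55  0] [498.  48.   0.] [ 45. 347.] [502. 290.]
[ 85 -55   0] [599.   3.   0.] [132. 167.] [636. 417.]
[-85  55   0] [ 430. -108.    0.] [329. 481.] [193. 433.]
[540.90893048   8.99742518 128.        ]
```

```bash
cat >> h.py <<'E'
O=np.array([517.,-50]);YAW=np.radians(66.0)
def Rz(t): return np.array([[np.cos(t),-np.sin(t)],[np.sin(t),np.cos(t)]])
from scipy.spatial.transform import Rotation as Ro
def here():
    s=ctrl.read_state();e=s['eef_pos'];l=Rz(YAW).T@(e[:2]-O)
    f=s['force'];fl=Rz(YAW).T@f[:2]
    print('t',s['clock'],'reel xyz',l.round(1),e[2].round(1),'rot',np.degrees(s['tool_rot']).round(2),'F reel',fl.round(2),f[2].round(2),'w',s['width'])
def go(x,y,z):
    s=ctrl.read_state();w=np.array([*(O+Rz(YAW)@[x,y]),z]);R=Ro.from_euler('xyz',s['tool_rot'])
    T=Ro.from_euler('xyz',[np.pi,0,YAW])
    print((x,y,z),'cm',(R.inv().apply(w-s['eef_pos'])/10).round(2),'deg',np.degrees((R.inv()*T).as_rotvec()).round(2))
E
python3 -c "
from h import *
here();go(110,0,232)"
```

```text
t 0.1 reel xyz [-660.6   73.4] 230.5 rot [-179.9    0.    16.2] F reel [-0.72 -0.62] 0.1 w 85.40158831076378
(110, 0, 232) cm [ 55.35 -54.12  -0.06] deg [-9.00e-02 -4.00e-02 -4.98e+01]
```

>>> jog_arm --increments '[0, 55.4, -54.1, -0.1, 0, 0, -49.8, 0, 55.4, -54.1, -0.1, 0, 0, -49.8, 0, 55.4, -54.1, -0.1, 0, 0, -49.8, 0, 55.4, -54.1, -0.1, 0, 0, -49.8, 0, 55.4, -54.1, -0.1, 0, 0, -49.8, 0, 55.4, -54.1, -0.1, 0, 0, -49.8, 0, 55.4, -54.1, -0.1, 0, 0, -49.8, 0, 55.4, -54.1, -0.1, 0, 0, -49.8, 0, 55.4, -54.1, -0.1, 0, 0, -49.8, 0, 55.4, -54.1, -0.1, 0, 0, -49.8, 0, 55.4, -54.1, -0.1, 0, 0, -49.8, 0, 55.4, -54.1, -0.1, 0, 0, -49.8, 0, 55.4, -54.1, -0.1, 0, 0, -49.8, 0, 55.4, -54.1, -0.1, 0, 0, -49.8, 0, 55.4, -54.1, -0.1, 0, 0, -49.8, 0, 55.4, -54.1, -0.1, 0, 0, -49.8, 0, 55.4, -54.1, -0.1, 0, 0, -49.8, 0, 55.4, -54.1, -0.1, 0, 0, -49.8, 0, 55.4, -54.1, -0.1, 0, 0, -49.8, 0, 55.4, -54.1, -0.1, 0, 0, -49.8]'

```text
clock: 2.1
eef_pos: [561.9, 48.0, 232.3]
tool_rot: [-3.141, 0.001, 1.149]
force: [0.1, -0.3, 0.0]
width: -0.0
gripper_force: 0.0
```

```bash
python3 -c "
from h import *
here();go(105,0,118)"
```

```text
t 2.1 reel xyz [107.8  -1.2] 232.3 rot [-1.7999e+02  6.0000e-02  6.5850e+01] F reel [-0.25 -0.19] 0.03 w -0.04008363457818259
(105, 0, 118) cm [-0.27 -0.11 11.43] deg [-0.01  0.06 -0.15]
```

>>> jog_arm --increments '[0, -0.3, -0.1, 4, 0, 0, 0, 0, -0.3, -0.1, 8, 0, 0, 0, 0, -0.3, -0.1, 11.4, 0, 0, 0, 0, -0.3, -0.1, 11.4, 0, 0, 0, 0, -0.3, -0.1, 11.4, 0, 0, 0, 0, -0.3, -0.1, 11.4, 0, 0, 0]'

```text
clock: 2.7
eef_pos: [561.8, 47.4, 120.3]
tool_rot: [3.139, -0.002, 1.151]
force: [-0.0, 0.6, 0.0]
width: 0.5
gripper_force: 0.0
```

Run:
```python
from h import *
here()
a=ctrl.get_image('scene')[185:325,215:365,::-1]; b=ctrl.get_image('top')[205:305,280:380,::-1]
cv2.imwrite('pics/d.png',np.hstack([cv2.resize(a,(400,373),interpolation=cv2.INTER_CUBIC),cv2.resize(b,(373,373),interpolation=cv2.INTER_CUBIC)]))
```

```text
t 2.7 reel xyz [107.2  -1.3] 120.3 rot [ 1.7983e+02 -1.0000e-01  6.5960e+01] F reel [0.54 0.28] 0.0 w 0.4942665387740079
```

View pics/d.png

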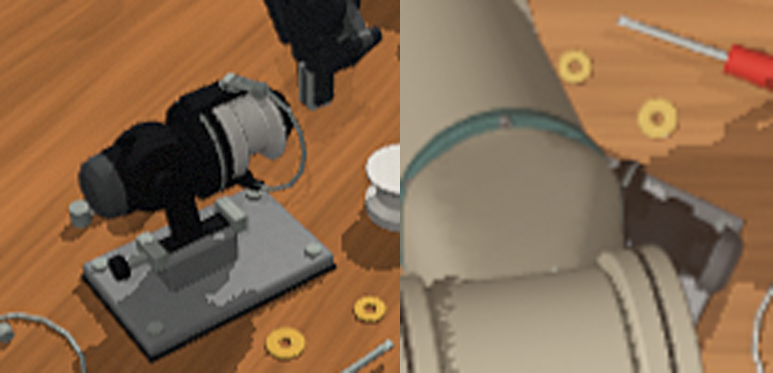

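The close view shows the closed fingertips at crop (315,90), in front of the black drag cap at (290,110), with nothing touching. I'll advance slowly.

>>> jog_arm --increments '[0, -0.6, -0.1, 0.2, 0, 0, 0, 0, -1.2, -0.1, 0.2, 0, 0, 0, 0, -1.5, -0.1, 0.2, 0, 0, 0, 0, -1.7, -0.1, 0.2, 0, 0, 0, 0, -1.8, -0.1, 0.2, 0, 0, 0, 0, -1.9, -0.1, 0.2, 0, 0, 0, 0, -1.9, -0.1, 0.2, 0, 0, 0]'

```text
clock: 3.5
eef_pos: [551.7, 30.6, 116.3]
tool_rot: [-3.142, -0.0, 1.152]
force: [-0.2, 0.6, 1.2]
width: -0.2
gripper_force: 0.0
```

```bash
python3 -c "
from h import *
here()"
```

```text
t 3.5 reel xyz [87.8  1.1] 116.3 rot [-180.   -0.   66.] F reel [0.44 0.44] 1.23 w -0.15203584553585117
```

>>> jog_arm --increments '[0, -0.1, 0, 0, 0, 0, 0, 0, -0.2, 0, 0, 0, 0, 0, 0, -0.3, 0, 0, 0, 0, 0, 0, -0.4, 0, 0, 0, 0, 0, 0, -0.4, 0, 0, 0, 0, 0]'

```text
clock: 4.0
eef_pos: [550.5, 28.1, 116.4]
tool_rot: [3.141, -0.002, 1.153]
force: [1.5, 2.7, -2.1]
width: -0.1
gripper_force: 2.0
```

```bash
python3 -c "
from h import *
here()"
```

```text
t 4.0 reel xyz [84.9  1.1] 116.4 rot [ 1.7997e+02 -1.0000e-01  6.6050e+01] F reel [ 3.05 -0.23] -2.12 w -0.12659729470872555
```

>>> jog_arm --increments '[0, -0.1, 0, 0, 0, 0, 0, 0, -0.2, 0, 0, 0, 0, 0, 0, -0.3, 0, 0, 0, 0, 0, 0, -0.4, 0, 0, 0, 0, 0, 0, -0.5, 0, 0, 0, 0, 0, 0, -0.6, 0, 0, 0, 0, 0, 0, -0.6, 0, 0, 0, 0, 0]'

```text
clock: 4.7
eef_pos: [547.6, 21.4, 116.3]
tool_rot: [3.142, -0.0, 1.152]
force: [0.8, 4.0, -1.5]
width: 0.3
gripper_force: 2.0
```

```bash
python3 -c "
from h import *
here()"
```

```text
t 4.7 reel xyz [77.6  1.1] 116.3 rot [180.    -0.    65.99] F reel [3.94 0.91] -1.52 w 0.33928811366430756
```

>>> jog_arm --increments '[0, -0.1, 0, 0, 0, 0, 0, 0, -0.15, 0, 0, 0, 0, 0, 0, -0.2, 0, 0, 0, 0, 0, 0, -0.2, 0, 0, 0, 0, 0]'

```text
clock: 5.1
eef_pos: [547.6, 21.3, 116.4]
tool_rot: [3.141, -0.003, 1.153]
force: [3.3, 6.1, -3.7]
width: -0.0
gripper_force: 3.7
```

>>> jog_arm --increments '[0, -0.05, 0, 0, 0, 0, 0, 0, -0.1, 0, 0, 0, 0, 0, 0, -0.1, 0, 0, 0, 0, 0]'

```text
clock: 5.4
eef_pos: [547.6, 21.3, 116.6]
tool_rot: [3.14, -0.004, 1.153]
force: [2.6, 8.3, -3.0]
width: -0.1
gripper_force: 4.5
```

```bash
python3 -c "
from h import *
here()"
```

```text
t 5.4 reel xyz [77.6  1.1] 116.6 rot [179.93  -0.23  66.09] F reel [8.66 0.97] -3.02 w -0.12558759193346974
```

```bash
sed -i 's/O=np.array(\[517.,-50\])/O=np.array([518.3,-47.7])/' h.py; python3 -c "
from h import *
here();go(112,0,116);go(112,-85,116);go(34,-85,116);go(34,-72,116)"
```

```text
t 5.4 reel xyz [74.9  1.3] 116.6 rot [179.93  -0.23  66.09] F reel [8.66 0.97] -3.02 w -0.12558759193346974
(112, 0, 116) cm [3.71 0.14 0.07] deg [ 0.07 -0.23  0.09]
(112, -85, 116) cm [3.69 8.64 0.08] deg [ 0.07 -0.23  0.09]
(34, -85, 116) cm [-4.11  8.63  0.05] deg [ 0.07 -0.23  0.09]
(34, -72, 116) cm [-4.1   7.33  0.05] deg [ 0.07 -0.23  0.09]
```

>>> jog_arm --increments '[0, 1, 0.1, 0, 0, 0, 0, 0, 2.5, 0.1, 0, 0, 0, 0, 0, 4, 0.1, 0, 0, 0, 0, 0, 4, 0.1, 0, 0, 0, 0, 0, 4, 4.5, 0, 0, 0, 0, 0, 4, 8.6, 0, 0, 0, 0, 0, 4, 8.6, 0, 0, 0, 0, 0, 0, 8.6, 0, 0, 0, 0, 0, -3.8, 8.6, 0, 0, 0, 0, 0, -3.8, 8.6, 0, 0, 0, 0, 0, -3.8, 8.6, 0, 0, 0, 0]'

```text
clock: 6.5
eef_pos: [608.7, -52.5, 116.2]
tool_rot: [-3.141, 0.001, 1.149]
force: [0.3, 0.3, 0.2]
width: 0.2
gripper_force: 0.0
```

Run:
```python
from h import *
here()
a=ctrl.get_image('scene')[185:325,215:365,::-1]
cv2.imwrite('pics/e.png',cv2.resize(a,(600,560),interpolation=cv2.INTER_CUBIC))
here()
```

```text
t 6.5 reel xyz [ 32.4 -84.5] 116.2 rot [-1.7997e+02  7.0000e-02  6.5850e+01] F reel [ 0.44 -0.15] 0.16 w 0.16616353805830697
t 6.55 reel xyz [ 34.3 -84.4] 116.4 rot [-1.7999e+02 -2.0000e-02  6.5980e+01] F reel [0.95 0.33] -0.07 w -0.21179622314414587
```

View pics/e.png

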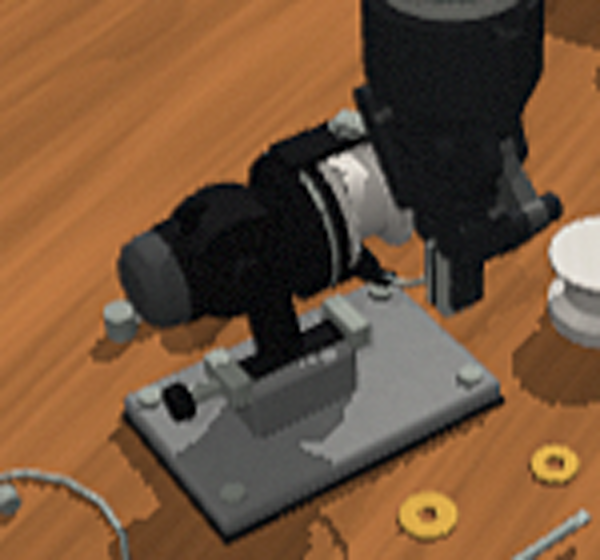

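The fingers are at crop (460,300), on the outer side of the bail. The gripper's knuckles stick out sideways to (555,205), so I'll check their height.

Run:
```python
from h import *
n=np.array([*Rz(YAW)[:,0],0]);p0=np.array([*(O+Rz(YAW)@[34,-84]),0])
for uv in((558,205),(545,225),(362,95),(440,305),(465,312),(483,298),(430,235),(520,150)):
    o,d=ray('scene',np.array(uv)/4+[215,185]); w=o+d*(n@(p0-o))/(n@d); print(uv,(Rz(YAW).T@(w[:2]-O)).round(),w[2].round())
```

```text
(558, 205) [  34. -155.] 218.0
(545, 225) [  34. -147.] 203.0
(362, 95) [34. -9.] 190.0
(440, 305) [ 34. -71.] 104.0
(465, 312) [ 34. -91.] 114.0
(483, 298) [  34. -105.] 133.0
(430, 235) [ 34. -63.] 142.0
(520, 150) [  34. -129.] 230.0
```

>>> jog_arm --increments '[0, 0, 0, -0.6, 0, 0, 0, 0, 0, -1, -0.6, 0, 0, 0, 0, 0.2, -1.8, -0.6, 0, 0, 0, 0, 0.2, -1.8, -0.6, 0, 0, 0, 0, 0.2, -1.8, -0.6, 0, 0, 0]'

```text
clock: 7.05
eef_pos: [593.4, -41.2, 122.4]
tool_rot: [-3.141, 0.0, 1.153]
force: [-0.3, -0.0, 0.6]
width: -0.3
gripper_force: 0.0
```

Run:
```python
from h import *
here()
for t in range(-80,44,10): print(t, end=' '); go(30+62*np.cos(np.radians(t)),62*np.sin(np.radians(t)),122)
```

```text
t 7.05 reel xyz [ 36.5 -65.9] 122.4 rot [-1.7997e+02  1.0000e-02  6.6070e+01] F reel [-0.16  0.25] 0.61 w -0.33191536826255696
-80 (np.float64(40.766187015349686), np.float64(-61.058080686756895), 122) cm [ 0.43 -0.49  0.04] deg [-0.03  0.01  0.07]
-70 (np.float64(51.20524888619147), np.float64(-58.260942488726315), 122) cm [ 1.47 -0.77  0.04] deg [-0.03  0.01  0.07]
-60 (np.float64(61.00000000000001), np.float64(-53.693575034635195), 122) cm [ 2.45 -1.22  0.04] deg [-0.03  0.01  0.07]
-50 (np.float64(69.85283180056544), np.float64(-47.494755473376635), 122) cm [ 3.34 -1.84  0.04] deg [-0.03  0.01  0.07]
-40 (np.float64(77.49475547337664), np.float64(-39.85283180056543), 122) cm [ 4.1  -2.6   0.04] deg [-0.03  0.01  0.07]
-30 (np.float64(83.6935750346352), np.float64(-30.999999999999996), 122) cm [ 4.72 -3.49  0.04] deg [-0.03  0.01  0.07]
-20 (np.float64(88.26094248872633), np.float64(-21.20524888619146), 122) cm [ 5.18 -4.47  0.04] deg [-0.03  0.01  0.07]
-10 (np.float64(91.0580806867569), np.float64(-10.766187015349681), 122) cm [ 5.46 -5.51  0.04] deg [-0.03  0.01  0.07]
0 (np.float64(92.0), np.float64(0.0), 122) cm [ 5.56 -6.59  0.04] deg [-0.03  0.01  0.07]
10 (np.float64(91.0580806867569), np.float64(10.766187015349681), 122) cm [ 5.46 -7.66  0.04] deg [-0.03  0.01  0.07]
20 (np.float64(88.26094248872633), np.float64(21.20524888619146), 122) cm [ 5.18 -8.71  0.04] deg [-0.03  0.01  0.07]
30 (np.float64(83.6935750346352), np.float64(30.999999999999996), 122) cm [ 4.73 -9.69  0.04] deg [-0.03  0.01  0.07]
40 (np.float64(77.49475547337664), np.float64(39.85283180056543), 122) cm [  4.11 -10.58   0.04] deg [-0.03  0.01  0.07]
```

>>> jog_arm --increments '[0, 0.4, -0.5, 0, 0, 0, 0, 0, 0.9, -0.6, 0, 0, 0, 0, 0, 1.5, -0.8, 0, 0, 0, 0, 0, 2.0, -1.0, 0, 0, 0, 0, 0, 2.5, -1.2, 0, 0, 0, 0, 0, 2.9, -1.5, 0, 0, 0, 0, 0, 3.3, -1.8, 0, 0, 0, 0, 0, 3.7, -2.2, 0, 0, 0, 0, 0, 4.1, -2.6, 0, 0, 0, 0, 0, 4.4, -3.0, 0, 0, 0, 0, 0, 4.7, -3.5, 0, 0, 0, 0, 0, 5.0, -4.0, 0, 0, 0, 0, 0, 5.2, -4.5, 0, 0, 0, 0, 0, 5.3, -5, 0, 0, 0, 0, 0, 5.5, -5.5, 0, 0, 0, 0, 0, 5.6, -6.1, 0, 0, 0, 0, 0, 5.6, -6.6, 0, 0, 0, 0, 0, 5.6, -6.6, 0, 0, 0, 0]'

```text
clock: 8.85
eef_pos: [555.5, 36.8, 122.3]
tool_rot: [-3.141, 0.0, 1.153]
force: [-0.3, 0.1, -0.5]
width: 0.2
gripper_force: 0.0
```

Run:
```python
from h import *
here()
for t in (10,20,30,35,40,44): print(t, end=' '); go(30+62*np.cos(np.radians(t)),62*np.sin(np.radians(t)),122)
a=ctrl.get_image('scene')[185:325,215:365,::-1]
cv2.imwrite('pics/f.png',cv2.resize(a,(600,560),interpolation=cv2.INTER_CUBIC))
```

```text
t 8.85 reel xyz [92.3  0.4] 122.3 rot [-1.7996e+02  1.0000e-02  6.6050e+01] F reel [-0.02  0.35] -0.54 w 0.15304516693152886
10 (np.float64(91.0580806867569), np.float64(10.766187015349681), 122) cm [-0.12 -1.04  0.04] deg [-0.04  0.01  0.05]
20 (np.float64(88.26094248872633), np.float64(21.20524888619146), 122) cm [-0.4  -2.08  0.04] deg [-0.04  0.01  0.05]
30 (np.float64(83.6935750346352), np.float64(30.999999999999996), 122) cm [-0.86 -3.06  0.04] deg [-0.04  0.01  0.05]
35 (np.float64(80.78742674591749), np.float64(35.56173905376485), 122) cm [-1.15 -3.52  0.04] deg [-0.04  0.01  0.05]
40 (np.float64(77.49475547337664), np.float64(39.85283180056543), 122) cm [-1.48 -3.95  0.04] deg [-0.04  0.01  0.05]
44 (np.float64(74.59906762099638), np.float64(43.06881896845783), 122) cm [-1.77 -4.27  0.04] deg [-0.04  0.01  0.05]
```

View pics/f.png

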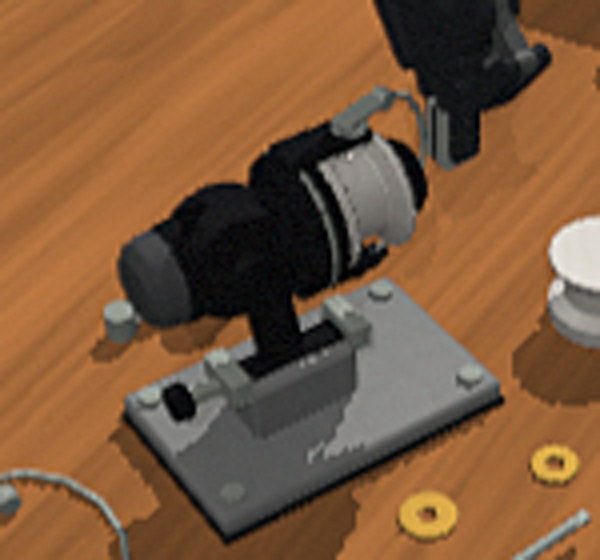

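The bail's upper arm now points past straight ahead, with its end at crop (385,95) and the wire at (425,130). The wire lies just ahead of the fingers, and the stand has not moved. I'll carry on round the arc.

>>> jog_arm --increments '[0, 0, -0.5, 0, 0, 0, 0, 0, -0.1, -1, 0, 0, 0, 0, 0, -0.2, -1.5, 0, 0, 0, 0, 0, -0.4, -2, 0, 0, 0, 0, 0, -0.6, -2.6, 0, 0, 0, 0, 0, -0.9, -3.1, 0, 0, 0, 0, 0, -1.1, -3.5, 0, 0, 0, 0, 0, -1.3, -3.8, 0, 0, 0, 0, 0, -1.5, -4, 0, 0, 0, 0, 0, -1.5, -4, 0, 0, 0, 0]'

```text
clock: 9.9
eef_pos: [513.2, 38.6, 122.3]
tool_rot: [-3.141, 0.0, 1.152]
force: [-0.5, 0.4, 0.3]
width: 0.1
gripper_force: 0.0
```

>>> jog_arm --increments '[0, -0.1, -0.1, 0, 0, 0, 0, 0, -0.2, -0.2, 0, 0, 0, 0, 0, -0.2, -0.2, 0, 0, 0, 0]'

```text
clock: 10.2
eef_pos: [511.5, 38.0, 122.4]
tool_rot: [3.141, -0.001, 1.152]
force: [0.3, 0.6, -0.1]
width: -0.1
gripper_force: 0.6
```

Run:
```python
from h import *
here()
```

```text
t 10.2 reel xyz [75.5 41.1] 122.4 rot [ 1.7996e+02 -4.0000e-02  6.6000e+01] F reel [ 0.64 -0.03] -0.11 w -0.05328087772654683
```

>>> jog_arm --increments '[0, -0.1, -0.1, 0, 0, 0, 0, 0, -0.2, -0.2, 0, 0, 0, 0, 0, -0.2, -0.2, 0, 0, 0, 0]'

```text
clock: 10.5
eef_pos: [509.7, 37.8, 122.6]
tool_rot: [3.14, -0.003, 1.153]
force: [3.9, 3.4, -1.5]
width: 0.0
gripper_force: 2.3
```

>>> jog_arm --increments '[0, -0.1, -0.1, 0, 0, 0, 0, 0, -0.1, -0.1, 0, 0, 0, 0]'

```text
clock: 10.7
eef_pos: [508.1, 37.2, 122.6]
tool_rot: [3.14, -0.002, 1.153]
force: [4.5, 4.2, -1.0]
width: -0.2
gripper_force: 2.4
```

Run:
```python
from h import *
here()
```

```text
t 10.7 reel xyz [73.4 43.9] 122.6 rot [ 1.7992e+02 -1.2000e-01  6.6040e+01] F reel [ 5.64 -2.43] -0.97 w -0.24361573498132175
```

Run:
```python
from h import *
go(115,35,122);go(115,35,235);go(-60,-55,235)
```

```text
(115, 35, 122) cm [4.16 0.89 0.07] deg [ 0.08 -0.12  0.04]
(115, 35, 235) cm [  4.18   0.91 -11.23] deg [ 0.08 -0.12  0.04]
(-60, -55, 235) cm [-13.33   9.9  -11.26] deg [ 0.08 -0.12  0.04]
```

>>> jog_arm --increments '[0, 2, 0.3, 0, 0, 0, 0, 0, 4.3, 0.8, 0, 0, 0, 0, 0, 4.3, 0.8, -4, 0, 0, 0, 0, 4.3, 0.8, -8, 0, 0, 0, 0, 4.3, 0.8, -11.3, 0, 0, 0, 0, 4.3, 0.8, -11.3, 0, 0, 0, 0, 0, 3.5, -11.3, 0, 0, 0, 0, -4, 5.8, -11.3, 0, 0, 0, 0, -8, 8, -11.3, 0, 0, 0, 0, -13.2, 9.9, -11.3, 0, 0, 0, 0, -13.2, 9.9, -11.3, 0, 0, 0, 0, -13.2, 9.9, -11.3, 0, 0, 0]'

```text
clock: 11.9
eef_pos: [541.8, -127.2, 234.1]
tool_rot: [-3.138, 0.002, 1.147]
force: [0.1, 0.8, 0.2]
width: 0.3
gripper_force: 0.0
```

Run:
```python
from h import *
here();go(-60,-55,163.5);go(-60,-40,163.5);go(-60,-10,163.5)
a=ctrl.get_image('scene')[185:325,215:365,::-1]
cv2.imwrite('pics/g.png',cv2.resize(a,(600,560),interpolation=cv2.INTER_CUBIC))
```

```text
t 11.9 reel xyz [-63.1 -53.8] 234.1 rot [-1.7981e+02  1.2000e-01  6.5710e+01] F reel [0.72 0.24] 0.16 w 0.28994433642363193
(-60, -55, 163.5) cm [0.32 0.14 7.06] deg [-0.2   0.12 -0.29]
(-60, -40, 163.5) cm [ 0.32 -1.36  7.07] deg [-0.2   0.12 -0.29]
(-60, -10, 163.5) cm [ 0.3  -4.36  7.08] deg [-0.2   0.12 -0.29]
```

View pics/g.png

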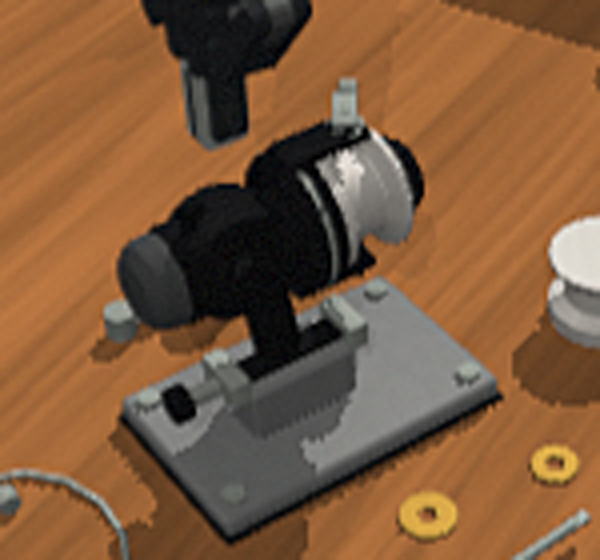

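The fingers are up at crop (215,130). The bail's upper arm now points to the far side, from its hinge at (345,125) to its end at (345,82), and the stand is in place. I'll check the bail angle.

Run:
```python
from h import *
here()
for z in (171,175):
  for uv in((345,125),(345,82)):
    w=plane('scene',np.array(uv)/4+[215,185],z);print(z,uv,(Rz(YAW).T@(w[:2]-O)).round(1))
for a in (40,48,55):
    r=np.radians(a);W=[[*(O+Rz(YAW)@[30+l*np.cos(r),l*np.sin(r)]),173] for l in(0,35)]
    print(a,((proj('scene',W)-[215,185])*4).round())
```

```text
t 11.95 reel xyz [-60.5 -53.4] 234.4 rot [-1.7983e+02  3.0000e-02  6.5920e+01] F reel [0.34 0.15] 0.63 w -0.06480654689931459
171 (345, 125) [28.7 -1.2]
171 (345, 82) [48.3 29.1]
175 (345, 125) [25.8 -6. ]
175 (345, 82) [45.2 24.1]
40 [[346. 119.]
 [367.  79.]]
48 [[346. 119.]
 [357.  78.]]
55 [[346. 119.]
 [348.  78.]]
```

>>> jog_arm --increments '[0, 0.2, 0.1, 3, 0, 0, 0, 0, 0.2, 0.1, 6, 0, 0, 0, 0, 0.2, 0.1, 7, 0, 0, 0, 0, 0.2, 0.1, 7, 0, 0, 0, 0, 0.2, 0.1, 7, 0, 0, 0]'

```text
clock: 12.45
eef_pos: [546.2, -122.2, 166.1]
tool_rot: [3.141, -0.001, 1.153]
force: [0.3, 0.0, -0.4]
width: -0.2
gripper_force: 0.0
```

Run:
```python
from h import *
here();go(-60,-34,163.5);go(-60,-10,163.5)
```

```text
t 12.45 reel xyz [-56.7 -55.8] 166.1 rot [ 1.7996e+02 -3.0000e-02  6.6090e+01] F reel [ 0.16 -0.31] -0.41 w -0.24293729314323453
(-60, -34, 163.5) cm [-0.33 -2.18  0.26] deg [ 0.04 -0.03  0.09]
(-60, -10, 163.5) cm [-0.32 -4.58  0.25] deg [ 0.04 -0.03  0.09]
```

>>> jog_arm --increments '[0, -0.3, 0, 0.2, 0, 0, 0, 0, -0.3, -0.8, 0.2, 0, 0, 0, 0, -0.3, -1.6, 0.2, 0, 0, 0, 0, -0.3, -2.2, 0.2, 0, 0, 0, 0, -0.3, -2.6, 0.2, 0, 0, 0, 0, -0.3, -3.0, 0.2, 0, 0, 0, 0, -0.3, -3.4, 0.2, 0, 0, 0, 0, -0.3, -3.8, 0.2, 0, 0, 0, 0, -0.3, -4.1, 0.2, 0, 0, 0, 0, -0.3, -4.1, 0.2, 0, 0, 0]'

```text
clock: 13.45
eef_pos: [505.8, -108.8, 163.0]
tool_rot: [-3.14, 0.0, 1.152]
force: [0.8, 0.6, 0.9]
width: 0.2
gripper_force: 0.0
```

Run:
```python
from h import *
here();go(-60,-10,163.5)
```

```text
t 13.45 reel xyz [-60.9 -13.5] 163.0 rot [-1.799e+02  2.000e-02  6.602e+01] F reel [ 0.83 -0.47] 0.89 w 0.19746128227087187
(-60, -10, 163.5) cm [ 0.09 -0.35 -0.05] deg [-0.1   0.02  0.02]
```

>>> jog_arm --increments '[0, 0.1, -0.1, -0.05, 0, 0, 0, 0, 0.1, -0.2, -0.05, 0, 0, 0, 0, 0.1, -0.3, -0.05, 0, 0, 0, 0, 0.1, -0.3, -0.05, 0, 0, 0]'

```text
clock: 13.85
eef_pos: [504.5, -107.0, 163.7]
tool_rot: [-3.141, -0.0, 1.152]
force: [0.2, 0.2, 0.5]
width: -0.1
gripper_force: 0.2
```

>>> jog_arm --increments '[0, 0, -0.1, 0, 0, 0, 0, 0, 0, -0.2, 0, 0, 0, 0, 0, 0, -0.2, 0, 0, 0, 0]'

```text
clock: 14.15
eef_pos: [502.6, -106.2, 163.8]
tool_rot: [-3.141, -0.0, 1.152]
force: [0.0, 0.1, -0.3]
width: -0.1
gripper_force: 0.3
```

Run:
```python
from h import *
here()
```

```text
t 14.15 reel xyz [-59.8  -9.5] 163.8 rot [-179.99   -0.     66.  ] F reel [0.13 0.06] -0.27 w -0.12249901692702926
```

>>> jog_arm --increments '[0, 0, -0.1, 0, 0, 0, 0, 0, 0, -0.2, 0, 0, 0, 0, 0, 0, -0.2, 0, 0, 0, 0]'

```text
clock: 14.45
eef_pos: [500.8, -105.4, 163.8]
tool_rot: [-3.141, 0.0, 1.152]
force: [0.6, -0.7, 0.4]
width: 0.2
gripper_force: 0.3
```

>>> jog_arm --increments '[0, 0, -0.1, 0, 0, 0, 0, 0, 0, -0.2, 0, 0, 0, 0, 0, 0, -0.2, 0, 0, 0, 0]'

```text
clock: 14.75
eef_pos: [499.7, -104.9, 164.0]
tool_rot: [3.14, -0.0, 1.152]
force: [2.5, -1.4, -0.3]
width: -0.2
gripper_force: 1.2
```

>>> jog_arm --increments '[0, 0, -0.1, 0, 0, 0, 0, 0, 0, -0.2, 0, 0, 0, 0, 0, 0, -0.2, 0, 0, 0, 0]'

```text
clock: 15.05
eef_pos: [499.4, -104.6, 164.4]
tool_rot: [3.137, -0.001, 1.152]
force: [5.4, -2.8, -1.4]
width: -0.1
gripper_force: 2.7
```

Run:
```python
from h import *
here()
```

```text
t 15.05 reel xyz [-59.7  -5.9] 164.4 rot [ 1.7973e+02 -6.0000e-02  6.5990e+01] F reel [-0.35 -6.1 ] -1.36 w -0.14062969613495283
```

The lever is against its stop, with 6 N and no further travel. I'll back off, lift clear and check.

>>> jog_arm --increments '[0, 0, 1, 0, 0, 0, 0, 0, 0, 3, 0, 0, 0, 0, 0, 0, 5, 0, 0, 0, 0, 0, 0, 5, -4, 0, 0, 0, 0, 0, 5, -8, 0, 0, 0, 0, 0, 8, -10, 0, 0, 0, 0, -3, 12, -10, 0, 0, 0, 0, -7, 14, -10, 0, 0, 0, 0, -12, 14, -10, 0, 0, 0, 0, -17, 14, -10, 0, 0, 0, 0, -22, 14, -10, 0, 0, 0, 0, -22, 14, -10, 0, 0, 0, 0, -22, 14, -10, 0, 0, 0]'

```text
clock: 16.35
eef_pos: [533.9, -362.9, 262.9]
tool_rot: [-3.139, -0.001, 1.148]
force: [0.9, 0.6, 0.5]
width: -0.1
gripper_force: 0.0
```

Run:
```python
from h import *
here()
b=ctrl.get_image('top')[205:325,290:410,::-1]; b=cv2.convertScaleAbs(b,alpha=1.6,beta=25)
cv2.imwrite('pics/i.png',cv2.resize(b,(600,600),interpolation=cv2.INTER_CUBIC))
for a in (0,.4,.66,.8):
    r=a-.4;W=[[*(O+Rz(YAW)@[-60,31*np.sin(r)]),144+31*np.cos(r)]]
    print(a,((proj('top',W)-[290,205])*5).round())
```

```text
t 16.35 reel xyz [-281.6 -142.5] 262.9 rot [-1.7982e+02 -4.0000e-02  6.5790e+01] F reel [ 0.94 -0.53] 0.49 w -0.1193757139151366
0 [[350. 292.]]
0.4 [[340. 313.]]
0.66 [[333. 329.]]
0.8 [[329. 337.]]
```

View pics/i.png

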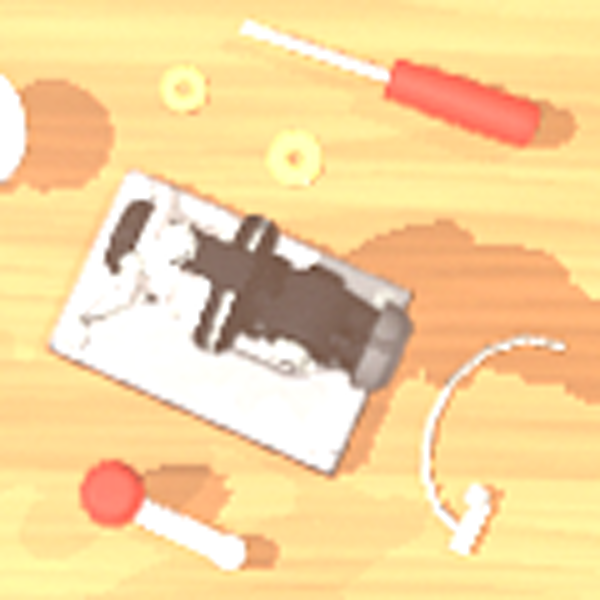

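The stand and loose parts are unmoved and the bail lies shut at (85,320). I'll confirm the lever by differencing the brightened before and after views.

Run:
```python
from h import *
a=cv2.imread('pics/top0.png')[205:325,290:410]; b=ctrl.get_image('top')[205:325,290:410,::-1]
f=lambda im:cv2.convertScaleAbs(cv2.resize(im[40:90,45:90],(390,433),interpolation=cv2.INTER_CUBIC),alpha=3.5,beta=0)
cv2.imwrite('pics/j.png',np.hstack([f(a),f(b)]))
```

```text
(no output)
```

View pics/j.png

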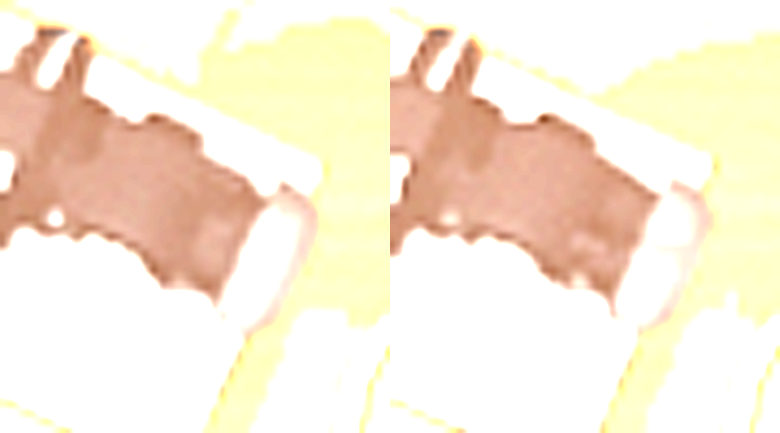

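In the right panel the light patch beside the lever has moved from (215,235) to about (195,243), towards the far side. The firm stop also came with the finger face about 5 mm past centre, which matches the 4.8 mm expected for a fully flipped lever. I'll hand the job in.

```bash
python3 -c "
from h import *
print(ctrl.finish_job())"
```

```text
the job is handed in; nothing more can be done
None
```

I pushed the spool home, swung the bail shut and flicked the anti-reverse lever over, then handed the job in at about 16 s; no verdict came back, and the lever's end position rests mainly on the firm stop I felt, because the pictures showed it poorly.

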